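# Register a flap wheel in the gluing jig

### The arm

A 7-joint arm with a two-finger parallel gripper is mounted at the origin on the work surface. World frame = base frame: x ahead of the robot, y to its left, z up, the work surface at z = 0. Lengths are in m, angles in rad, forces in N, time in s.
With the tool pointing down it reaches from about 0.4 to 0.85 m from the base axis. Payload 4.5 kg.
Tool frame: the origin (TCP) lies midway between the tips of the shut fingers; the grasp point (between the pads) lies 19 mm behind it; z points along the fingers, y is the line along which they close (so a half turn about z gives the same grasp; the last joint's range is limited). The gripper opens to 88 mm and grips with 3 to 60 N. Pads are 18 mm wide; open, the fingers measure 123 mm over their backs; the gripper's body (75 mm by 187 mm) begins 45 mm behind the grasp point.
Start: joints at [1.307, 0.689, -0.195, 1.565, 0.157, 0.902, -0.215], TCP at [0.183, -0.598, 0.239] pointing down, gripper open.
Joint ranges: [-3.01, 3.01], [-0.46, 2.08], [-1.47, 1.51], [0.13, 2.56], [-1, 4.14], [0.04, 2.09], [-2.66, 2.66]. Speed limits (rad/s): [2.57, 2.57, 3.14, 3.14, 3.14, 3.14, 3.14].

### API

Orientations are given as a unit quaternion [x, y, z, w].
In Python, from plant import r gives the robot as it stands.
- The arm moves only by the tool move_arm, never from a script. Its argument "targets" is a list that holds one entry, the list of rows, each a list of 7 numbers: the opening, from 0 (shut) to 1 (fully open), then the shift along the tool's x, y, z in mm, then the turn, a rotation vector about the tool's x, y, z in degrees. In form: [[[claw, dx, dy, dz, ax, ay, az], ...]]. A call has 1 to 10 rows; each row is the pose to reach, as a shift and turn from the pose commanded when the call began, along the tool's axes at that moment; what a row does not reach only later rows make up. A row lasts 1/8 s, in which the tool goes at most 62.5 mm and 10.7 degrees, less where a joint would pass 70% of its speed; a pose out of reach is approached as far as the arm can. A call with a gripper value outside its range is refused whole. The fingers move at their own pace and stop on an object; "newtons" is the grip in N (left out, the last holds). Time passes only in rows, so rows that repeat a pose let the fingers close. It gives the time, the measured TCP pose, the force, the opening and the grip force at its end, in the units of the state.
- r.get_state(): the state, without advancing time (a new reading comes with each control period).
- r.snapshot(name): name is "scene" or "top" or "wrist"; returns the picture (400x640x3 uint8, red, green, blue); there is no depth.
- r.camera_info(name): a dict with "fx", "fy", "cx", "cy" (pixels), "k1" (the pictures are not rectified: a ray, as slopes to the right and down, at radius r is drawn at 1 + k1 r^2 times it, then the intrinsics apply), "R" (3x3) and "t" (3): a world point X has camera coordinates R X + t. Camera axes: x right, y down, z forward; pixel columns grow to the right and rows downward; lengths in m; the calibration is good to about 2 mm. A picture is of the moment at which its call begins: read the wrist's pose just before it. camera_info takes no time and is no camera call; for the wrist camera it gives the pose at the moment of the call.
- r.finish_job(): hands the job in; it is judged then, once.
The state is a dict: "clock": time; "q": joint angles; "qd": joint speeds; "joint_torque": joint torques, N m; "tool_pos": TCP position; "eef_rot": TCP orientation; "contact_force": force on the tool from outside, world axes, zero at the start; "moment": the same for the moment, N m; "opening": opening from 0.0 (shut) to 1.0 (fully open); "finger_force": force on a finger pad.
Only numpy, scipy, OpenCV 4.12 (cv2) and the standard library are available. Lean on these libraries where they do the work, as an engineer would, in place of code of your own. Each camera call takes 0.05 s, during which the arm holds its last target. There are 200 camera calls.

### The job

Lift the green hinged cover of the gluing jig right open until it leans back on its stop and stays there. Then slide the wheel with the blue hub along the bench into the jig, without picking it up or tipping it, until its rim touches both the back stop and the side stop. Leave the cover open, and leave the red-hubbed wheel, the glue bottle and the brush where they are.

Things in the scene. Friction and masses are not known exactly. Their poses are not given: they have to be found in the camera images.
- jig: Fixed gluing jig: an L of two aluminium stops on the bench, no base plate. Origin on the bench, z up. Back stop: bar 180 mm long (y -85 to 95 mm), 55 mm tall, inner face at x = +80 mm. Side stop: bar 130 mm long (x -50 to 80 mm), 30 mm tall, inner face at y = +75 mm. Its -x side (entrance, roughly towards world +y) and -y side are open. Feet under 9 mm tall lie outside the stops.
- seat (a point): Point on the bench, at (20, 15, 0) mm in the jig frame, where the wheel's origin lies when its rim touches both stops; axes as the jig's (x towards the back stop, y towards the side stop).
- cover (a joint): Hinge of the green cover: 0 closed (level), grows as it is lifted, 1.9 rad leaning back on its stop. Below about 1.55 rad it falls shut, beyond it falls open. Cover: flat plate 170 mm from hinge to front edge, 180 mm wide, 6 mm thick, with a 30 mm lip hanging from its front edge; 0.35 kg.
- cover_hinge (a point): Middle of the hinge line, 63 mm above the bench over the back stop; the hinge runs along the jig's y.
- cover_bar (a point): Middle of the steel handle bar of the cover: round, 10 mm thick, 110 mm long, parallel to the hinge and 220 mm from it, in the plane of the cover, 50 mm beyond its front edge (free gap of 45 mm between bar and edge). 63 mm above the bench when closed.
- wheel: The flap wheel to load: a disc 120 mm in diameter and 42 mm tall with a pale yellow rim and a BLUE ribbed hub (hub rises 6 mm higher), lying flat, 0.35 kg. Origin at the centre of its underside, z up.
- glued_wheel: A wheel of the same size with a RED hub, already glued; stays where it is. Origin at the centre of its underside.
- glue: White glue bottle with a red cap, 56 mm in diameter, 150 mm tall, standing; stays where it is. Origin at the centre of its underside.
- brush: Hand brush lying on the bench; stays where it is. Origin at the middle of its underside.
Mind the look-alikes: they are no part of the job. What is shaped like the wheel but orange or turquoise is not meant.

How it is judged:
By the outcome, as a careful person would: the job done as asked, in the order asked, and still so for the second after the job is handed in, with the robot touching nothing.
It also fails if it takes over 70 s, if anything falls off the work surface, if the arm or the gripper's body presses on something with over 40 N, if the wrist force passes 120 N, or if a joint passes its speed limit or range.

## Working session

There is one attempt and no reset: what is moved stays moved. The work goes in short steps, Python scripts to look and compute and a tool call to move; the robot and the scene stay as the last step left them, time stands still between calls to the robot, and variables do not carry over. Pictures are saved under pics/ and viewed, at most 10 in all, crops included, and the job is handed in when it is done.

Besides the shell and the picture viewer there is one more tool, called after "Request:" by a JSON object that holds its "api" and its "payload". move_arm: Moves the arm, as the interface text tells. Its arguments: {"type":"object","properties":{"targets":{"type":"array","items":{"type":"array","items":{"type":"array","items":{"type":"number"}}}},"newtons":{"type":"number"}},"required":["targets"]}

```bash
mkdir -p pics
python3 - <<'E'
from plant import r
import cv2,numpy as np
for n in ("scene","top"):
    im=r.snapshot(n); cv2.imwrite(f"pics/{n}0.png",im[:,:,::-1])
    c=r.camera_info(n); print(n,{k:np.round(v,4).tolist() for k,v in c.items()})
s=r.get_state(); print(s["tool_pos"],s["eef_rot"],s["contact_force"],s["clock"])
E
```

```text
scene {'fx': 385.2218, 'fy': 385.2218, 'cx': 315.2241, 'cy': 194.5215, 'k1': -0.0315, 'R': [[0.1652, 0.9862, 0.0109], [0.7421, -0.117, -0.66], [-0.6496, 0.1171, -0.7512]], 't': [-0.1606, -0.3455, 1.213]}
top {'fx': 423.4676, 'fy': 423.4676, 'cx': 318.9441, 'cy': 201.9987, 'k1': -0.0306, 'R': [[0.0344, -0.9994, -0.0026], [-0.9771, -0.0331, -0.21], [0.2098, 0.0098, -0.9777]], 't': [0.0507, 0.5221, 0.9648]}
[ 0.18318114 -0.59695282  0.23798928] [ 9.88928211e-01  1.48392406e-01 -1.76734666e-04 -8.10423540e-04] [0.63420805 0.36341184 0.06873812] 0.1
```

View pics/scene0.png

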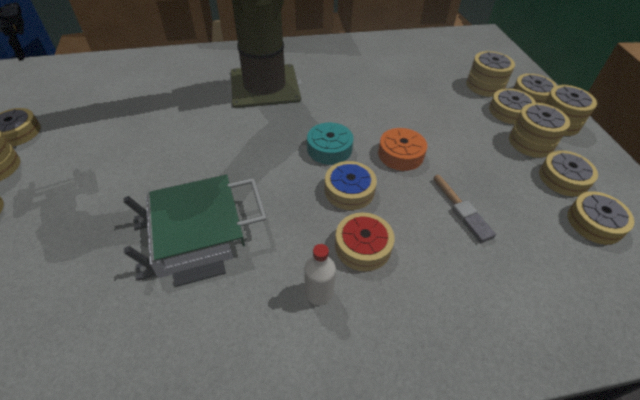

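View pics/top0.png

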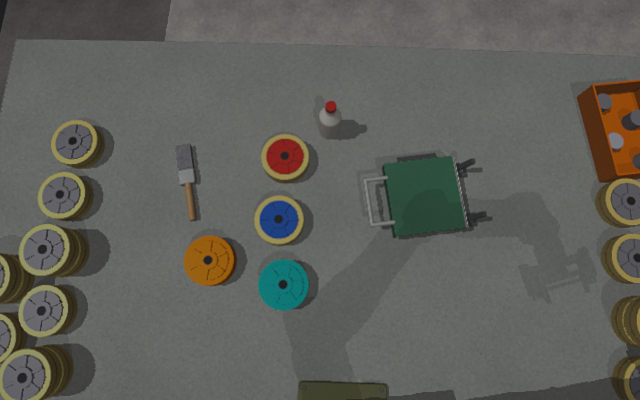

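In the top view the blue hub is at (278,219), between red (285,156), turquoise (283,284) and orange (208,260). In the scene view it is at (351,183). Only the first has a pale yellow rim and a blue hub, so I'll confirm it in an enlarged crop that also shows the jig.

```bash
cat > h.py <<'E'
import cv2,numpy as np
from plant import r
def ray(n,u,v):
    c=r.camera_info(n)
    x=np.array([(u-c["cx"])/c["fx"],(v-c["cy"])/c["fy"]]);s=x.copy()
    for _ in range(20): s=x/(1+c["k1"]*(s@s))
    R=np.array(c["R"]);return -R.T@np.array(c["t"]),R.T@np.array([s[0],s[1],1])
def onz(n,u,v,z):
    o,d=ray(n,u,v);return o+d*(z-o[2])/d[2]
def proj(n,X):
    c=r.camera_info(n);p=np.array(c["R"])@np.array(X)+np.array(c["t"]);s=p[:2]/p[2]
    s=s*(1+c["k1"]*(s@s));return s*c["fx"]+[c["cx"],c["cy"]]
E
python3 - <<'E'
import cv2
im=cv2.imread("pics/top0.png")
cv2.imwrite("pics/topc.png",cv2.resize(im[130:260,235:495],None,fx=3,fy=3,interpolation=cv2.INTER_CUBIC))
E
```

```text
(no output)
```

View pics/topc.png

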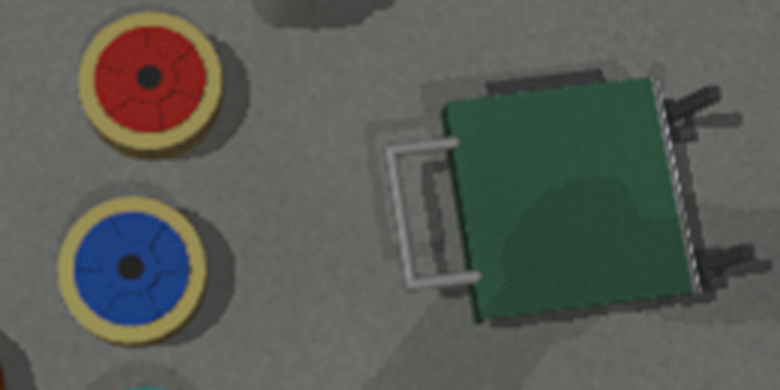

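The crop confirms the blue hub with its pale rim at crop (132,268). The cover corners are at (445,103), (654,79), (693,291) and (478,322), and the bar ends at (392,150) and (411,283). Next I fit the poses.

Run:
```python
from h import *
from scipy.optimize import least_squares
f=lambda p:(235+(p[0]+.5)/3-.5,130+(p[1]+.5)/3-.5)
pix=np.array([f(p) for p in [(445,103),(654,79),(693,291),(478,322),(392,150),(411,283)]])
# hinge frame: x toward back, y toward side stop
L=np.array([[-.170,.09,.066],[0,.09,.066],[0,-.09,.066],[-.170,-.09,.066],[-.22,.055,.066],[-.22,-.055,.066]])
def W(p):
    c,s=np.cos(p[2]),np.sin(p[2]);return np.c_[p[0]+c*L[:,0]-s*L[:,1],p[1]+s*L[:,0]+c*L[:,1],L[:,2]]
res=lambda p:np.concatenate([proj("top",X)-q for X,q in zip(W(p),pix)])
s=least_squares(res,[.5,-.35,-1.6]);print("hinge",s.x,np.degrees(s.x[2]));print(np.round(res(s.x).reshape(-1,2),1))
p=s.x;print("bar",W(p)[4:].mean(0)); c,sn=np.cos(p[2]),np.sin(p[2]);print("x axis",c,sn)
for n,q in [("blue",(132,268)),("red",(149,77))]: print(n,onz("top",*f(q),.048))
print("blue scene",onz("scene",351,180,.048))
for X in W(p)[4:]: print(proj("scene",X))
print(onz("top",329,115,.1),onz("top",283,284,.048))
from scipy.spatial.transform import Rotation as Ro
print(Ro.from_quat(r.get_state()["eef_rot"]).as_matrix().round(3))
```

```text
hinge [ 0.55601197 -0.26649721 -1.41814259] -81.25358486979093
[[ 0.3 -0.6]
 [-0.8 -0.4]
 [ 0.2  1.2]
 [ 0.8 -0.5]
 [-0.3 -0.1]
 [-0.1  0.3]]
bar [ 0.52255843 -0.04905559  0.066     ]
x axis 0.15206154630555482 -0.9883710265559
blue [0.47656477 0.16406796 0.048     ]
red [0.63748413 0.15873258 0.048     ]
blue scene [0.48936955 0.16302229 0.048     ]
[263.82149678 216.03918957]
[252.41716802 178.75923238]
[0.7258011  0.05119654 0.1       ] [0.32320506 0.14568576 0.048     ]
[[ 0.956  0.293 -0.001]
 [ 0.293 -0.956  0.002]
 [-0.    -0.002 -1.   ]]
```

Request:
{"api": "move_arm", "payload": {"targets": [[[0.4,48,-42,0,0,0,3],[0.4,97,-85,0,0,0,6],[0.4,145,-127,0,0,0,8.3],[0.4,194,-170,0,0,0,8.3],[0.4,242,-212,0,0,0,8.3],[0.4,291,-255,0,0,0,8.3],[0.4,340,-297,0,0,0,8.3],[0.4,388,-340,0,0,0,8.3],[0.4,437,-382,0,0,0,8.3],[0.4,485,-424,0,0,0,8.3]]], "newtons": 15}}

```text
clock: 1.35
tool_pos: [0.5132, -0.0644, 0.2385]
eef_rot: [0.997, 0.076, -0.0, 0.0]
contact_force: [0.5, -0.4, -0.6]
opening: 0.395
finger_force: 0.0
```

Request:
{"api": "move_arm", "payload": {"targets": [[[0.4,0,0,0,0,0,0],[0.4,0,0,0,0,0,0],[0.4,0,0,50,0,0,0],[0.4,0,0,100,0,0,0],[0.4,0,0,130,0,0,0],[0.4,0,0,130,0,0,0]]]}}

```text
clock: 2.1
tool_pos: [0.51, -0.0683, 0.1071]
eef_rot: [0.997, 0.075, -0.003, 0.0]
contact_force: [0.4, -0.4, -0.3]
opening: 0.403
finger_force: 0.0
```

Run:
```python
from h import *
im=r.snapshot("wrist");cv2.imwrite("pics/w1.png",im[:,:,::-1]);s=r.get_state();print(s["tool_pos"],s["contact_force"])
b=np.array([.52256,-.04906,.063]);y=np.array([.988,.152,0])
for k in(-.055,0,.055):print(proj("wrist",b+k*y))
```

```text
[ 0.5114009  -0.06799102  0.10854454] [0.08266172 0.04489154 0.26935015]
[303.80981461 274.25743165]
[301.91678718 201.87047171]
[299.93702116 118.34742164]
```

View pics/w1.png

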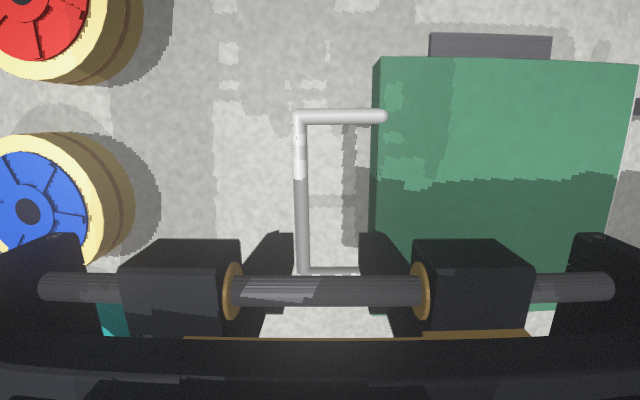

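The bar shows from (298,118) to (303,270), matching the prediction. The tool is about 14/-17 mm off sideways, so I correct that and go down.

Request:
{"api": "move_arm", "payload": {"targets": [[[0.4,14,-17,0,0,0,0],[0.4,14,-17,0,0,0,0],[0.4,14,-17,32,0,0,0],[0.4,14,-17,64,0,0,0],[0.4,14,-17,64,0,0,0]]]}}

```text
clock: 2.78
tool_pos: [0.5223, -0.0485, 0.0442]
eef_rot: [0.997, 0.076, -0.002, 0.0]
contact_force: [0.0, -0.6, 0.1]
opening: 0.401
finger_force: 0.0
```

Request:
{"api": "move_arm", "payload": {"targets": [[[0.0,0,0,0,0,0,0],[0.0,0,0,0,0,0,0],[0.0,0,0,0,0,0,0],[0.0,0,0,0,0,0,0],[0.0,0,0,-6,0,0,0],[0.0,1,0,-12,0,0,0]]], "newtons": 15}}

```text
clock: 3.52
tool_pos: [0.5248, -0.0494, 0.057]
eef_rot: [0.997, 0.075, -0.0, 0.001]
contact_force: [0.2, -6.6, -1.9]
opening: 0.105
finger_force: 15.0
```

Request:
{"api": "move_arm", "payload": {"targets": [[[0,0,3,-26,0,0,0],[0,0,9,-52,0,0,0],[0,0,18,-77,0,0,0],[0,0,30,-100,0,0,0],[0,0,45,-122,0,0,0],[0,0,62,-142,0,0,0],[0,0,82,-160,0,0,0],[0,0,104,-175,0,0,0],[0,0,127,-187,0,0,0],[0,0,127,-187,0,0,0]]]}}

```text
clock: 4.78
tool_pos: [0.5443, -0.1776, 0.2419]
eef_rot: [0.997, 0.074, 0.0, 0.002]
contact_force: [7.7, -7.6, -23.0]
opening: 0.101
finger_force: 16.7
```

Request:
{"api": "move_arm", "payload": {"targets": [[[0,0,26,-6,0,0,0],[0,0,51,-12,0,0,0],[0,0,77,-16,0,0,0],[0,0,102,-16,0,0,0],[0,0,128,-14,0,0,0],[0,0,150,-9,0,0,0],[0,0,150,-9,0,0,0],[0,0,150,-9,0,0,0]]]}}

```text
clock: 5.78
tool_pos: [0.5665, -0.3188, 0.252]
eef_rot: [0.997, 0.077, -0.001, -0.001]
contact_force: [0.5, 2.0, -6.0]
opening: 0.09
finger_force: 15.3
```

Request:
{"api": "move_arm", "payload": {"targets": [[[0,0,6,2,0,0,0],[0,0,13,5,0,0,0],[0,0,13,5,0,0,0],[0.4,0,13,5,0,0,0],[0.4,0,13,5,0,0,0],[0.4,0,13,5,0,0,0],[0.4,0,13,-40,0,0,0],[0.4,0,13,-80,0,0,0],[0.4,0,13,-80,0,0,0]]]}}

```text
clock: 6.9
tool_pos: [0.5708, -0.3348, 0.3369]
eef_rot: [0.997, 0.076, 0.004, 0.002]
contact_force: [0.6, -0.1, -0.2]
opening: 0.4
finger_force: 0.0
```

Run:
```python
from h import *
a=r.snapshot("scene");cv2.imwrite("pics/s2.png",cv2.resize(a[90:310,60:460],None,fx=2,fy=2)[:,:,::-1])
s=r.get_state();print(s["tool_pos"],s["contact_force"],s["clock"])
b=r.snapshot("top");cv2.imwrite("pics/t2.png",cv2.resize(b[100:270,235:500],None,fx=3,fy=3)[:,:,::-1])
```

```text
[ 0.56954947 -0.33417871  0.33442036] [-0.01833374 -1.2230195  -0.61074587] 6.95
```

View pics/s2.png

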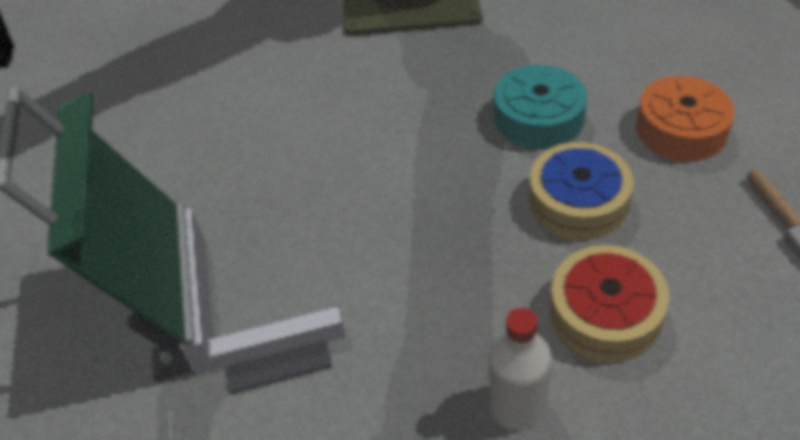

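View pics/t2.png

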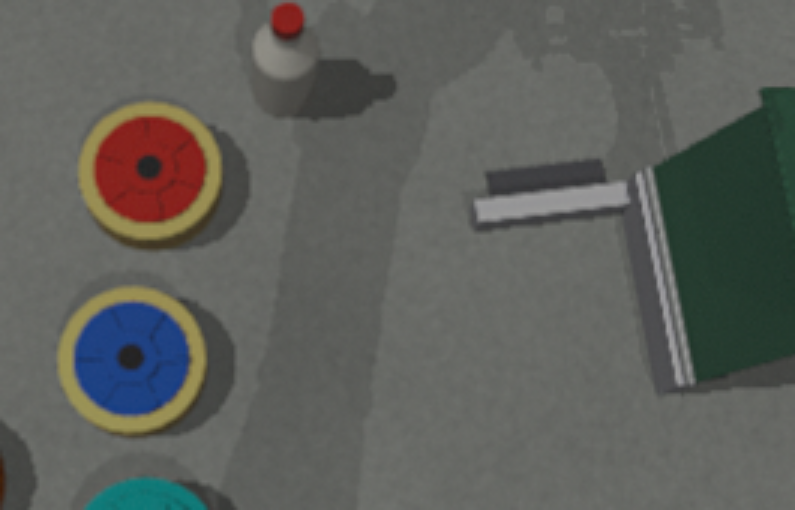

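The cover leans back, and both stops are visible. The back stop's top inner edge runs from (637,175) to (678,385), and the side stop's top inner edge from (477,222) to (630,205).

Run:
```python
from h import *
f=lambda p:(235+(p[0]+.5)/3-.5,100+(p[1]+.5)/3-.5)
g=lambda p:(60+(p[0]+.5)/2-.5,90+(p[1]+.5)/2-.5)
H=np.array([.556,-.2665]);ex=np.array([.15206,-.98837]);ey=np.array([.98837,.15206])
def hf(X):d=X[:2]-H;return np.round([d@ex,d@ey],4)
for n,q,z in [("back",(637,175),.055),("back",(678,385),.055),("backbot",(660,392),0),("side",(477,222),.03),("side",(627,205),.03),("blue",(132,357),.048)]:
    X=onz("top",*f(q),z);print(n,X.round(4),hf(X))
for n,q,z in [("S back",(183,205),.055),("S back",(200,340),.055),("S side",(210,340),.03),("S side",(338,310),.03),("S blue rim L",(530,180),.042),("S blue rim R",(634,180),.042),("bl hub",(582,174),.048)]:
    X=onz("scene",*g(q),z);print(n,X.round(4),hf(X))
```

```text
back [ 0.6421 -0.244   0.055 ] [-0.0092  0.0885]
back [ 0.4682 -0.2716  0.055 ] [-0.0083 -0.0875]
backbot [ 0.4707 -0.2744  0.    ] [-0.0052 -0.0855]
side [ 0.6046 -0.1161  0.03  ] [-0.1413  0.0709]
side [ 0.6238 -0.2423  0.03  ] [-0.0136  0.0707]
blue [0.4774 0.1641 0.048 ] [-0.4376 -0.0122]
S back [ 0.4638 -0.2791  0.055 ] [-0.0015 -0.093 ]
S back [ 0.6426 -0.2442  0.055 ] [-0.0088  0.089 ]
S side [ 0.6271 -0.2432  0.03  ] [-0.0122  0.0738]
S side [ 0.611  -0.1177  0.03  ] [-0.1387  0.077 ]
S blue rim L [0.4738 0.1052 0.042 ] [-0.3799 -0.0248]
S blue rim R [0.4923 0.2238 0.042 ] [-0.4943  0.0116]
bl hub [0.4792 0.1648 0.048 ] [-0.4379 -0.0103]
```

Run:
```python
from h import *
H=np.array([.556,-.2665]);ex=np.array([.15206,-.98837]);ey=np.array([.98837,.15206])
X=onz("top",208,260,.048);d=X[:2]-H;print("orange",X,d@ex,d@ey)
s=r.get_state();print(s["q"].round(3) if hasattr(s["q"],'round') else s["q"],s["tool_pos"],s["eef_rot"])
d=s["tool_pos"][:2]-H;print("tool hf",d@ex,d@ey)
```

```text
orange [0.37254161 0.32607664 0.048     ] -0.6135816541137457 -0.09121756649989667
[ 0.521  0.651 -0.119  1.324  0.079  1.171 -1.022] [ 0.56870164 -0.33369553  0.33275512] [9.97078610e-01 7.63820178e-02 1.40585121e-05 1.78677033e-04]
tool hf 0.06834545821590549 0.0023361667233876234
```

Request:
{"api": "move_arm", "payload": {"targets": [[[0.68,-1,-40,0,0,0,-10],[0.68,-3,-90,0,0,0,-20],[0.68,-4,-140,0,0,0,-30],[0.68,-6,-190,0,0,0,-40],[0.68,-7,-240,0,0,0,-50],[0.68,-8,-290,0,0,0,-60],[0.68,-10,-340,0,0,0,-70],[0.68,-11,-390,0,0,0,-80],[0.68,-13,-440,0,0,0,-90],[0.68,-14,-490,0,0,0,-90]]]}}

```text
clock: 8.25
tool_pos: [0.4792, 0.1493, 0.3313]
eef_rot: [0.65, 0.76, -0.001, -0.001]
contact_force: [0.8, 0.8, 0.2]
opening: 0.677
finger_force: 0.0
```

```bash
cat >> h.py <<'E'
from scipy.spatial.transform import Rotation as Ro
H=np.array([.556,-.2665]);ex=np.array([.15206,-.98837]);ey=np.array([.98837,.15206])
def where():
    s=r.get_state();d=s["tool_pos"][:2]-H
    M=Ro.from_quat(s["eef_rot"]).as_matrix();E=np.array([[*ex,0],[*ey,0],[0,0,1]])
    print("hf mm",np.round([1e3*(d@ex),1e3*(d@ey),1e3*s["tool_pos"][2]],1),"F",np.round(s["contact_force"],1),"q",np.round(s["q"],2),s["clock"]);print((E@M).round(3))
E
python3 -c "from h import *;where()"
```

```text
hf mm [-422.6  -12.7  331.3] F [0.8 0.8 0.2] q [ 0.    0.46 -0.6   1.78  0.3   1.   -0.57] 8.25
[[-1.    -0.002  0.   ]
 [-0.002  1.    -0.003]
 [-0.    -0.003 -1.   ]]
```

Request:
{"api": "move_arm", "payload": {"targets": [[[0.68,50,0,0,0,0,0],[0.68,102,0,0,0,0,0],[0.68,102,0,50,0,0,0],[0.68,102,0,100,0,0,0],[0.68,102,0,150,0,0,0],[0.68,102,0,200,0,0,0],[0.68,102,0,240,0,0,0],[0.68,102,0,240,0,0,0],[0.68,102,0,240,0,0,0]]]}}

```text
clock: 9.38
tool_pos: [0.4649, 0.2496, 0.0933]
eef_rot: [0.651, 0.759, 0.0, -0.0]
contact_force: [0.1, 0.5, 0.6]
opening: 0.68
finger_force: 0.0
```

```bash
python3 -c "from h import *;where()"
```

```text
hf mm [-523.9  -11.5   93.3] F [0.1 0.5 0.6] q [-0.36  0.81 -0.36  1.97  0.61  0.47 -1.02] 9.375
[[-1.    -0.001 -0.   ]
 [-0.001  1.     0.   ]
 [ 0.     0.    -1.   ]]
```

Request:
{"api": "move_arm", "payload": {"targets": [[[0.68,0,0,40,0,0,0],[0.68,0,0,75,0,0,0],[0.68,0,0,81,0,0,0],[0.68,-8,0,81,0,0,0],[0.68,-16,0,81,0,0,0],[0.68,-22,0,81,0,0,0],[0.68,-28,0,81,0,0,0],[0.68,-36,0,81,0,0,0],[0.68,-46,0,81,0,0,0],[0.68,-58,0,81,0,0,0]]]}}

```text
clock: 10.62
tool_pos: [0.4744, 0.1943, 0.0123]
eef_rot: [0.65, 0.76, 0.002, -0.001]
contact_force: [-0.8, 4.8, 4.9]
opening: 0.682
finger_force: 2.7
```

Run:
```python
from h import *
where()
im=r.snapshot("scene");cv2.imwrite("pics/s3.png",cv2.resize(im[90:310,60:460],None,fx=2,fy=2)[:,:,::-1])
```

```text
hf mm [-467.8  -10.6   12.3] F [-0.8  4.8  4.9] q [-0.36  0.94 -0.2   2.04  0.76  0.23 -1.06] 10.625
[[-1.    -0.003 -0.004]
 [-0.003  1.     0.003]
 [ 0.004  0.003 -1.   ]]
```

View pics/s3.png

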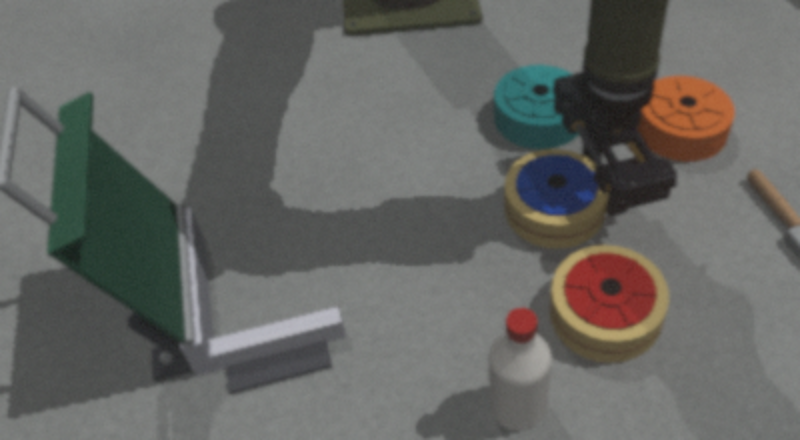

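The wheel slides flat in the finger cradle, now at (557,195) in the crop, and its neighbours haven't moved. I keep pushing.

Request:
{"api": "move_arm", "payload": {"targets": [[[0.68,-15,0,0,0,0,0],[0.68,-35,0,0,0,0,0],[0.68,-58,0,0,0,0,0],[0.68,-82,0,0,0,0,0],[0.68,-106,0,0,0,0,0],[0.68,-130,0,0,0,0,0],[0.68,-154,0,0,0,0,0],[0.68,-178,0,0,0,0,0],[0.68,-202,0,0,0,0,0],[0.68,-222,0,0,0,0,0]]]}}

```text
clock: 11.92
tool_pos: [0.5076, -0.0268, 0.012]
eef_rot: [0.65, 0.76, 0.001, -0.001]
contact_force: [-1.3, 5.4, 4.7]
opening: 0.684
finger_force: 3.1
```

Request:
{"api": "move_arm", "payload": {"targets": [[[0.68,-15,0,0,0,0,0],[0.68,-30,0,0,0,0,0],[0.68,-45,0,0,0,0,0],[0.68,-58,0,0,0,0,0],[0.68,-68,0,0,0,0,0],[0.68,-76,0,0,0,0,0],[0.68,-82,0,0,0,0,0],[0.68,-85,0,0,0,0,0],[0.68,-85,0,0,0,0,0]]]}}

```text
clock: 13.05
tool_pos: [0.5202, -0.1105, 0.0119]
eef_rot: [0.651, 0.759, 0.001, -0.001]
contact_force: [-0.7, 5.0, 4.2]
opening: 0.679
finger_force: 2.7
```

Run:
```python
from h import *
where()
im=r.snapshot("top");cv2.imwrite("pics/t3.png",cv2.resize(im[100:270,235:500],None,fx=3,fy=3)[:,:,::-1])
```

```text
hf mm [-159.7  -11.7   11.9] F [-0.7  5.   4.2] q [ 0.33  0.96 -0.34  1.97  0.89  0.36 -0.57] 13.05
[[-1.    -0.001 -0.002]
 [-0.001  1.     0.   ]
 [ 0.002  0.    -1.   ]]
```

View pics/t3.png

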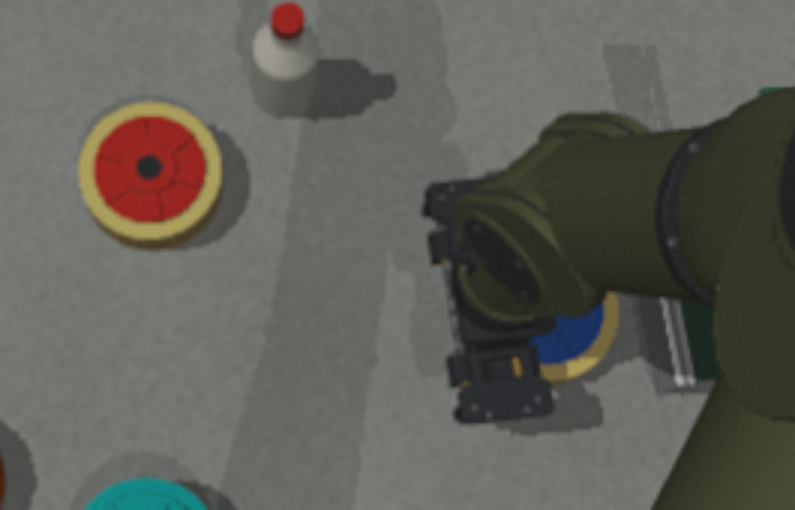

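Run:
```python
from h import *
im=r.snapshot("scene");cv2.imwrite("pics/s4.png",cv2.resize(im[30:310,20:420],None,fx=2,fy=2)[:,:,::-1])
```

```text
(no output)
```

View pics/s4.png

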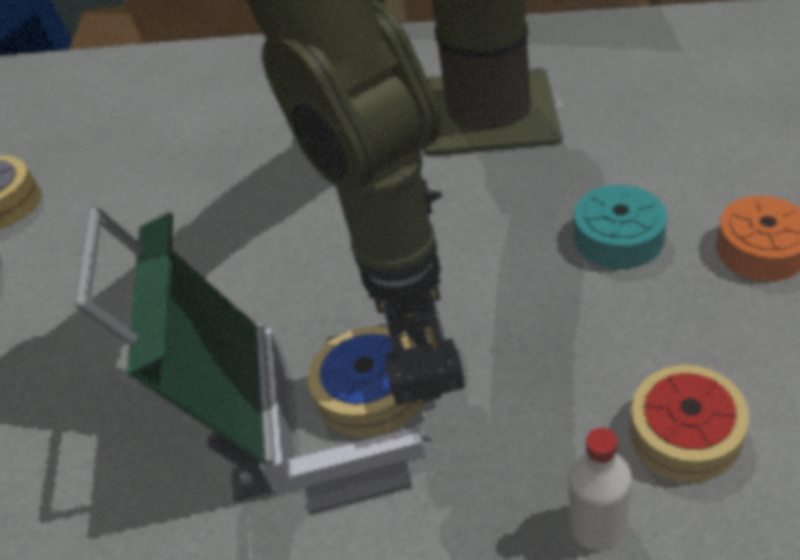

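The arm is well clear of the cover, and the wheel lies flat inside the jig. I back off, turn 40°, and come at it diagonally for the corner push.

Request:
{"api": "move_arm", "payload": {"targets": [[[0.68,20,0,0,0,0,0],[0.68,22,-20,0,0,0,-10],[0.68,22,-40,0,0,0,-20],[0.68,22,-49,0,0,0,-30],[0.68,22,-49,0,0,0,-40],[0.68,10,-49,0,0,0,-40],[0.68,-3,-49,0,0,0,-40],[0.68,-3,-49,0,0,0,-40]]]}}

```text
clock: 14.15
tool_pos: [0.4718, -0.1248, 0.0113]
eef_rot: [0.354, 0.935, -0.002, -0.0]
contact_force: [-0.6, -0.9, 0.8]
opening: 0.677
finger_force: 0.0
```

```bash
python3 -c "from h import *;where()"
```

```text
hf mm [-152.9  -61.7   11.3] F [-0.6 -0.9  0.8] q [ 0.38  0.95 -0.35  2.1   1.19  0.31 -0.16] 14.15
[[-0.768 -0.64   0.003]
 [-0.64   0.768 -0.002]
 [-0.001 -0.003 -1.   ]]
```

Request:
{"api": "move_arm", "payload": {"targets": [[[0.68,-8,1,0,0,0,0],[0.68,-14,1,0,0,0,0],[0.68,-20,1,0,0,0,0],[0.68,-26,1,0,0,0,0],[0.68,-32,1,0,0,0,0],[0.68,-37,1,0,0,0,0],[0.68,-41,1,0,0,0,0],[0.68,-44,1,0,0,0,0],[0.68,-47,1,0,0,0,0]]]}}

```text
clock: 15.28
tool_pos: [0.5086, -0.1523, 0.0117]
eef_rot: [0.352, 0.936, -0.0, -0.0]
contact_force: [-1.4, 0.4, -0.8]
opening: 0.676
finger_force: 0.7
```

Request:
{"api": "move_arm", "payload": {"targets": [[[0.68,-1,0,0,0,0,0],[0.68,-2,0,0,0,0,0],[0.68,-3,0,0,0,0,0],[0.68,-3,0,0,0,0,0]]]}}

```text
clock: 15.78
tool_pos: [0.5097, -0.1534, 0.0116]
eef_rot: [0.352, 0.936, -0.0, -0.001]
contact_force: [-4.1, 2.8, 0.2]
opening: 0.681
finger_force: 2.2
```

```bash
python3 -c "from h import *;where()"
```

```text
hf mm [-118.8  -28.6   11.6] F [-4.1  2.8  0.2] q [ 0.49  0.99 -0.48  1.96  1.04  0.46  0.07] 15.775
[[-0.765 -0.644 -0.001]
 [-0.644  0.765 -0.002]
 [ 0.002 -0.001 -1.   ]]
```

Request:
{"api": "move_arm", "payload": {"targets": [[[0.68,-1,0,0,0,0,0],[0.68,-2,0,0,0,0,0],[0.68,-3,0,0,0,0,0],[0.68,-4,0,0,0,0,0],[0.68,-4,0,0,0,0,0]]]}}

```text
clock: 16.4
tool_pos: [0.5098, -0.1538, 0.0115]
eef_rot: [0.351, 0.936, 0.0, -0.004]
contact_force: [-9.6, 7.7, 5.9]
opening: 0.677
finger_force: 5.5
```

Request:
{"api": "move_arm", "payload": {"targets": [[[0.68,-1,0,0,0,0,0],[0.68,-2,0,0,0,0,0],[0.68,-2,0,0,0,0,0]]]}}

```text
clock: 16.77
tool_pos: [0.5099, -0.154, 0.0115]
eef_rot: [0.351, 0.936, 0.001, -0.005]
contact_force: [-12.4, 10.0, 7.7]
opening: 0.679
finger_force: 7.2
```

The push is blocked, with about 11.8 N against the back stop and 10.7 N against the side stop, so the wheel bears on both. I withdraw and look.

Request:
{"api": "move_arm", "payload": {"targets": [[[0.68,6,0,0,0,0,0],[0.68,25,0,0,0,0,0],[0.68,60,0,0,0,0,0],[0.68,60,0,-60,0,0,0],[0.68,60,0,-120,0,0,0],[0.68,110,0,-170,0,0,0],[0.68,160,0,-200,0,0,0],[0.68,160,0,-250,0,0,0],[0.68,160,0,-250,0,0,0]]]}}

```text
clock: 17.9
tool_pos: [0.3979, -0.0522, 0.2651]
eef_rot: [0.352, 0.936, 0.001, 0.005]
contact_force: [0.8, 0.7, -0.8]
opening: 0.676
finger_force: 0.0
```

Run:
```python
from h import *
where()
a=r.snapshot("scene")[140:300,90:290];b=r.snapshot("top")[120:260,370:520]
A=cv2.resize(a,(450,360),interpolation=cv2.INTER_CUBIC);B=cv2.resize(b,(386,360),interpolation=cv2.INTER_CUBIC)
# overlay top: expected rim circle at seat
S=H-.0685*ex+.0105*ey
for t in np.linspace(0,6.28,40):
    p=proj("top",[S[0]+.06*np.cos(t),S[1]+.06*np.sin(t),.042]);q=((p-[370,120])*386/150).astype(int)
    if 0<=q[0]<386 and 0<=q[1]<360:cv2.circle(B,tuple(map(int,q)),1,(255,0,255),-1)
cv2.imwrite("pics/f.png",np.hstack([A[:,:414],B])[:,:,::-1])
```

```text
hf mm [-235.9 -123.6  265.1] F [ 0.8  0.7 -0.8] q [ 0.61  0.46 -0.87  2.15  0.53  0.75  0.25] 17.9
[[-0.766 -0.643  0.003]
 [-0.643  0.766  0.009]
 [-0.008  0.005 -1.   ]]
```

View pics/f.png

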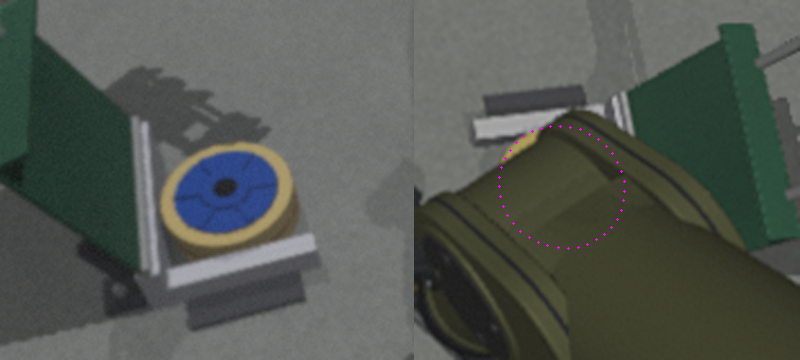

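The left panel shows the wheel flat in the corner against both stops, with the hub hole at (226,188). The arm hides it in the top view, so I clear the view and check the hub centroid numerically.

Request:
{"api": "move_arm", "payload": {"targets": [[[0.68,25,44,0,0,0,0],[0.68,50,88,0,0,0,0],[0.68,75,132,0,0,0,0],[0.68,100,176,0,0,0,0],[0.68,127,221,0,0,0,0],[0.68,127,221,0,0,0,0],[0.68,127,221,0,0,0,0]]]}}

```text
clock: 18.88
tool_pos: [0.445, 0.1961, 0.2603]
eef_rot: [0.352, 0.936, -0.001, -0.001]
contact_force: [0.3, -0.1, -0.1]
opening: 0.683
finger_force: 0.0
```

Run:
```python
from h import *
where()
def hub(im,n):
    a=im.astype(int);m=((a[:,:,2]>a[:,:,0]*1.5)&(a[:,:,2]>a[:,:,1]*1.3)&(a[:,:,2]>60)).astype(np.uint8)
    k,l,st,_=cv2.connectedComponentsWithStats(m);best=[i for i in range(1,k) if 300<st[i,4]<4000]
    for i in best:
        c=max(cv2.findContours((l==i).astype(np.uint8),0,1)[0],key=cv2.contourArea);h=cv2.convexHull(c)
        e=cv2.fitEllipse(h);X=onz(n,*e[0],.048);d=X[:2]-H;print(n,st[i],np.round(e[0],1),X.round(4),"hf",np.round([d@ex,d@ey],4))
for n in("top","scene"):
    hub(cv2.imread(f"pics/{n}0.png")[:,:,::-1],n);hub(r.snapshot(n),n)
```

```text
hf mm [-474.1  -39.4  260.3] F [ 0.3 -0.1 -0.1] q [-0.01  0.57 -0.8   1.93  0.54  0.87 -0.23] 18.875
[[-0.766 -0.643  0.002]
 [-0.643  0.766 -0.002]
 [ 0.    -0.003 -1.   ]]
top [ 260  201   38   37 1075] [278.4 219.1] [0.4762 0.1648 0.048 ] hf [-0.4384 -0.0133]
top [409 174  36  28 558] [426.9 187.4] [ 0.5671 -0.1944  0.048 ] hf [-0.0696  0.022 ]
scene [331 165  40  28 851] [350.3 178.5] [0.4844 0.1626 0.048 ] hf [-0.435  -0.0055]
scene [ 168  207   45   36 1200] [190.1 224.8] [ 0.5619 -0.1927  0.048 ] hf [-0.072  0.017]
```

Request:
{"api": "move_arm", "payload": {"targets": [[[0.68,50,10,0,0,0,0],[0.68,100,20,0,0,0,0],[0.68,150,30,0,0,0,0],[0.68,200,40,0,0,0,0],[0.68,250,50,0,0,0,0],[0.68,300,60,0,0,0,0],[0.68,300,60,0,0,0,0],[0.68,300,60,0,0,0,0]]]}}

```text
clock: 19.98
tool_pos: [0.2604, 0.4385, 0.2612]
eef_rot: [0.353, 0.936, -0.001, 0.001]
contact_force: [-0.3, 0.1, -0.6]
opening: 0.678
finger_force: 0.0
```

Run:
```python
from h import *
where()
im=r.snapshot("top");cv2.imwrite("pics/t5.png",im[:,:,::-1])
a=im.astype(int);m=((a[:,:,2]>a[:,:,0]*1.5)&(a[:,:,2]>a[:,:,1]*1.3)&(a[:,:,2]>60)).astype(np.uint8)
k,l,st,_=cv2.connectedComponentsWithStats(m)
for i in range(1,k):
    if 300<st[i,4]<4000:
        c=max(cv2.findContours((l==i).astype(np.uint8),0,1)[0],key=cv2.contourArea);e=cv2.fitEllipse(cv2.convexHull(c))
        X=onz("top",*e[0],.048);d=X[:2]-H;print(st[i],e[0],"hf",d@ex,d@ey)
        # brightness profiles through the centre along +jig x and +jig y at rim height
        for nm,v,rng in(("x",ex,range(52,70)),("y",ey,range(52,70))):
            print(nm,[(t,*im[tuple(np.round(proj("top",[*(X[:2]+v*t/1e3),.042])[::-1]).astype(int))]) for t in rng][::2])
# change vs start elsewhere
o=cv2.imread("pics/top0.png")[:,:,::-1]
def cen(im,f):
    a=im.astype(int);ys,xs=np.nonzero(f(a[...,0],a[...,1],a[...,2]));return xs.mean().round(2),ys.mean().round(2),len(xs)
for I in(o,im):
    w=I[120:200,250:320];print("red",cen(w,lambda R,G,B:(R>1.8*G)&(R>80)),"cap",cen(I[90:125,310:350],lambda R,G,B:(R>1.8*G)&(R>80)),"brush",cen(I[140:225,170:205],lambda R,G,B:(R>1.25*B)&(R>80)))
```

```text
hf mm [-741.8 -184.9  261.2] F [-0.3  0.1 -0.6] q [-0.66  0.59 -0.76  1.86  0.52  0.9  -0.82] 19.975
[[-0.767 -0.642  0.002]
 [-0.642  0.767  0.   ]
 [-0.002 -0.001 -1.   ]]
[ 408  174   37   37 1029] (426.1142578125, 192.28277587890625) hf -0.07358314567799788 0.010123528620412029
x [(52, np.uint8(162), np.uint8(146), np.uint8(86)), (54, np.uint8(164), np.uint8(147), np.uint8(84)), (56, np.uint8(165), np.uint8(148), np.uint8(86)), (58, np.uint8(165), np.uint8(150), np.uint8(86)), (60, np.uint8(165), np.uint8(150), np.uint8(86)), (62, np.uint8(92), np.uint8(87), np.uint8(76)), (64, np.uint8(78), np.uint8(78), np.uint8(83)), (66, np.uint8(85), np.uint8(86), np.uint8(88)), (68, np.uint8(151), np.uint8(152), np.uint8(154))]
y [(52, np.uint8(151), np.uint8(138), np.uint8(87)), (54, np.uint8(164), np.uint8(150), np.uint8(85)), (56, np.uint8(163), np.uint8(147), np.uint8(84)), (58, np.uint8(161), np.uint8(147), np.uint8(88)), (60, np.uint8(159), np.uint8(146), np.uint8(94)), (62, np.uint8(150), np.uint8(145), np.uint8(132)), (64, np.uint8(154), np.uint8(154), np.uint8(158)), (66, np.uint8(159), np.uint8(160), np.uint8(162)), (68, np.uint8(160), np.uint8(159), np.uint8(161))]
red (np.float64(34.46), np.float64(36.0), 969) cap (np.float64(20.44), np.float64(15.64), 89) brush (np.float64(19.11), np.float64(61.32), 221)
red (np.float64(34.48), np.float64(36.04), 972) cap (np.float64(20.44), np.float64(15.76), 91) brush (np.float64(19.26), np.float64(61.45), 231)
```

In the top view the wheel is on the side stop: hub centroid y is 10.1 mm, where 10.5 is expected. Along x there is still a gap of about 4 mm to the back stop: the rim ends at 61 mm and the stop edge is at about 64 mm once corrected for parallax. The diagonal push must have wedged. I'll finish with a straight push along the side stop.

Request:
{"api": "move_arm", "payload": {"targets": [[[0.4,-54,-20,0,0,0,4],[0.4,-108,-40,0,0,0,8],[0.4,-162,-60,0,0,0,12],[0.4,-216,-80,0,0,0,16],[0.4,-270,-100,0,0,0,20],[0.4,-324,-119,0,0,0,24],[0.4,-378,-139,0,0,0,28],[0.4,-432,-159,0,0,0,32],[0.4,-486,-179,0,0,0,36],[0.4,-515,-190,0,0,0,40]]]}}

```text
clock: 21.28
tool_pos: [0.5213, -0.0485, 0.2612]
eef_rot: [0.655, 0.756, -0.001, 0.0]
contact_force: [0.3, 0.9, -0.1]
opening: 0.4
finger_force: 0.0
```

Request:
{"api": "move_arm", "payload": {"targets": [[[0.4,0,0,0,0,0,0],[0.4,0,0,0,0,0,0]]]}}

```text
clock: 21.52
tool_pos: [0.5202, -0.0424, 0.2617]
eef_rot: [0.651, 0.759, -0.0, -0.0]
contact_force: [0.3, 0.2, 0.0]
opening: 0.398
finger_force: 0.0
```

```bash
python3 -c "from h import *;where()"
```

```text
hf mm [-226.9   -1.3  261.7] F [0.3 0.2 0. ] q [ 0.37  0.58 -0.61  1.83  0.42  0.87 -0.29] 21.525
[[-1.    -0.    -0.   ]
 [-0.     1.    -0.001]
 [ 0.    -0.001 -1.   ]]
```

Request:
{"api": "move_arm", "payload": {"targets": [[[0.4,-25,11,45,0,0,0],[0.4,-25,11,95,0,0,0],[0.4,-25,11,145,0,0,0],[0.4,-25,11,195,0,0,0],[0.4,-25,11,235,0,0,0],[0.4,-25,11,249,0,0,0],[0.4,-40,11,249,0,0,0],[0.4,-55,11,249,0,0,0],[0.4,-70,11,249,0,0,0],[0.4,-80,11,249,0,0,0]]]}}

```text
clock: 22.78
tool_pos: [0.5447, -0.1219, 0.0136]
eef_rot: [0.652, 0.758, 0.0, 0.001]
contact_force: [1.2, -0.1, 1.2]
opening: 0.398
finger_force: 0.0
```

```bash
python3 -c "from h import *;where()"
```

```text
hf mm [-144.6   10.8   13.6] F [ 1.2 -0.1  1.2] q [ 0.33  0.97 -0.33  1.89  0.76  0.4  -0.43] 22.775
[[-1.     0.002  0.001]
 [ 0.002  1.     0.001]
 [-0.001  0.001 -1.   ]]
```

Request:
{"api": "move_arm", "payload": {"targets": [[[0.4,-2,-1,0,0,0,0],[0.4,-4,-1,0,0,0,0],[0.4,-5,-1,0,0,0,0],[0.4,-6,-1,0,0,0,0],[0.4,-6,-1,0,0,0,0]]]}}

```text
clock: 23.4
tool_pos: [0.5442, -0.1254, 0.0127]
eef_rot: [0.651, 0.759, -0.0, -0.0]
contact_force: [-0.3, -0.2, -0.5]
opening: 0.4
finger_force: 0.0
```

Request:
{"api": "move_arm", "payload": {"targets": [[[0.4,-1,0,0,0,0,0],[0.4,-2,0,0,0,0,0],[0.4,-3,0,0,0,0,0],[0.4,-3,0,0,0,0,0]]]}}

```text
clock: 23.9
tool_pos: [0.5445, -0.128, 0.0127]
eef_rot: [0.651, 0.759, 0.0, -0.0]
contact_force: [-1.2, 1.6, 0.6]
opening: 0.398
finger_force: 0.8
```

Request:
{"api": "move_arm", "payload": {"targets": [[[0.4,-1,0,0,0,0,0],[0.4,-2,0,0,0,0,0],[0.4,-3,0,0,0,0,0],[0.4,-3,0,0,0,0,0]]]}}

```text
clock: 24.4
tool_pos: [0.5452, -0.1307, 0.0127]
eef_rot: [0.651, 0.759, 0.001, -0.0]
contact_force: [-0.4, 4.5, 0.4]
opening: 0.401
finger_force: 2.1
```

Request:
{"api": "move_arm", "payload": {"targets": [[[0.4,-1,0,0,0,0,0],[0.4,-2,0,0,0,0,0],[0.4,-3,0,0,0,0,0],[0.4,-3,0,0,0,0,0]]]}}

```text
clock: 24.9
tool_pos: [0.5452, -0.1309, 0.0127]
eef_rot: [0.65, 0.76, 0.002, -0.002]
contact_force: [-2.4, 9.1, 1.4]
opening: 0.398
finger_force: 4.4
```

Request:
{"api": "move_arm", "payload": {"targets": [[[0.4,-2,0,0,0,0,0],[0.4,-4,0,0,0,0,0],[0.4,-6,0,0,0,0,0],[0.4,-6,0,0,0,0,0]]]}}

```text
clock: 25.4
tool_pos: [0.5452, -0.131, 0.0128]
eef_rot: [0.649, 0.761, 0.004, -0.005]
contact_force: [-4.6, 18.7, 5.5]
opening: 0.397
finger_force: 9.0
```

```bash
python3 -c "from h import *;where()"
```

```text
hf mm [-135.6   10.    12.8] F [-4.6 18.7  5.5] q [ 0.37  0.98 -0.36  1.88  0.75  0.42 -0.39] 25.4
[[-1.    -0.007 -0.012]
 [-0.007  1.     0.   ]
 [ 0.012  0.    -1.   ]]
```

Request:
{"api": "move_arm", "payload": {"targets": [[[0.4,15,0,0,0,0,0],[0,50,0,0,0,0,0],[0,80,0,0,0,0,0],[0,80,-60,0,0,0,0],[0,80,-115,0,0,0,0],[0,80,-120,0,0,0,0],[0,30,-120,0,0,0,0],[0,-20,-120,0,0,0,0],[0,-52,-120,0,0,0,0],[0,-52,-120,0,0,0,0]]]}}

```text
clock: 26.65
tool_pos: [0.4357, -0.2144, 0.0128]
eef_rot: [0.652, 0.758, -0.002, 0.001]
contact_force: [-0.3, -0.7, 0.1]
opening: 0.006
finger_force: 0.0
```

```bash
python3 -c "from h import *;where()"
```

```text
hf mm [ -69.8 -111.    12.8] F [-0.3 -0.7  0.1] q [ 0.55  0.94 -0.31  2.11  1.18  0.28 -0.65] 26.65
[[-1.     0.004  0.005]
 [ 0.004  1.    -0.001]
 [-0.005 -0.001 -1.   ]]
```

Request:
{"api": "move_arm", "payload": {"targets": [[[0,8,12,0,0,0,0],[0,8,24,0,0,0,0],[0,8,32,0,0,0,0],[0,8,38,0,0,0,0],[0,8,41,0,0,0,0],[0,8,43,0,0,0,0],[0,8,43,0,0,0,0]]]}}

```text
clock: 27.52
tool_pos: [0.4769, -0.1958, 0.0127]
eef_rot: [0.651, 0.759, -0.0, 0.0]
contact_force: [-1.4, 0.3, -0.5]
opening: 0.003
finger_force: 0.0
```

Request:
{"api": "move_arm", "payload": {"targets": [[[0,0,1,0,0,0,0],[0,0,2,0,0,0,0],[0,0,3,0,0,0,0],[0,0,4,0,0,0,0],[0,0,4,0,0,0,0]]]}}

```text
clock: 28.15
tool_pos: [0.4789, -0.1955, 0.0126]
eef_rot: [0.651, 0.759, -0.002, -0.001]
contact_force: [-4.3, 0.0, 3.5]
opening: 0.002
finger_force: 2.6
```

Request:
{"api": "move_arm", "payload": {"targets": [[[0,0,1,0,0,0,0],[0,0,2,0,0,0,0],[0,0,3,0,0,0,0],[0,0,4,0,0,0,0],[0,0,4,0,0,0,0]]]}}

```text
clock: 28.78
tool_pos: [0.479, -0.1955, 0.0125]
eef_rot: [0.651, 0.759, -0.004, -0.003]
contact_force: [-11.0, 0.2, 10.1]
opening: 0.005
finger_force: 6.0
```

Request:
{"api": "move_arm", "payload": {"targets": [[[0,2,-12,0,0,0,0],[0,10,-40,0,0,0,0],[0,60,-50,0,0,0,0],[0,120,-50,0,0,0,0],[0,170,-50,-40,0,0,0],[0,220,-40,-90,0,0,0],[0,270,-30,-140,0,0,0],[0,320,-30,-190,0,0,0],[0,370,-30,-230,0,0,0],[0,420,-30,-250,0,0,0]]]}}

```text
clock: 30.02
tool_pos: [0.4001, 0.1567, 0.2235]
eef_rot: [0.651, 0.759, 0.002, 0.0]
contact_force: [1.9, -0.5, -0.6]
opening: 0.003
finger_force: 0.0
```

Request:
{"api": "move_arm", "payload": {"targets": [[[0,50,-20,0,0,0,0],[0,100,-40,0,0,0,0],[0,150,-60,0,0,0,0],[0,200,-80,0,0,0,0],[0,240,-90,0,0,0,0],[0,240,-90,0,0,0,0],[0,240,-90,0,0,0,0]]]}}

```text
clock: 30.9
tool_pos: [0.2745, 0.3774, 0.2214]
eef_rot: [0.651, 0.759, -0.0, 0.0]
contact_force: [0.3, -0.3, 0.4]
opening: 0.011
finger_force: 0.0
```

Run:
```python
from h import *
where()
im=r.snapshot("top");cv2.imwrite("pics/t6.png",im[:,:,::-1])
a=im.astype(int);m=((a[:,:,2]>a[:,:,0]*1.5)&(a[:,:,2]>a[:,:,1]*1.3)&(a[:,:,2]>60)).astype(np.uint8)
k,l,st,_=cv2.connectedComponentsWithStats(m)
for i in range(1,k):
    if 300<st[i,4]<4000:
        c=max(cv2.findContours((l==i).astype(np.uint8),0,1)[0],key=cv2.contourArea);e=cv2.fitEllipse(cv2.convexHull(c))
        X=onz("top",*e[0],.048);d=X[:2]-H;print(st[i],e[0],"hf",d@ex,d@ey)
        for v in(ex,ey):print([(t,int(im[tuple(np.round(proj("top",[*(X[:2]+v*t/1e3),.042])[::-1]).astype(int))][0])) for t in range(54,72,2)])
g=lambda I:cv2.inRange(I[150:280,430:560],(20,50,30),(60,140,100)).astype(bool)&(I[150:280,430:560,1]>1.3*I[150:280,430:560,0])
for p in("t5","t6"):
    I=cv2.imread(f"pics/{p}.png")[:,:,::-1];print("green px",g(I).sum())
```

```text
hf mm [-679.3 -180.3  221.4] F [ 0.3 -0.3  0.4] q [-0.6   0.59 -0.69  2.03  0.57  0.72 -1.5 ] 30.9
[[-1.    -0.     0.001]
 [-0.     1.     0.001]
 [-0.001  0.001 -1.   ]]
[ 409  174   37   37 1032] (427.0885009765625, 192.15589904785156) hf -0.07115745935797471 0.010155580239144753
[(54, 167), (56, 168), (58, 168), (60, 168), (62, 95), (64, 83), (66, 153), (68, 164), (70, 165)]
[(54, 167), (56, 166), (58, 164), (60, 153), (62, 153), (64, 148), (66, 158), (68, 163), (70, 163)]
green px 3816
green px 3816
```

The wheel moved 2.4 mm further and was blocked solidly by both stops: 19 N along x and 11 N along y, with no motion. The cover is unchanged since the earlier top view. I'm handing in.

```bash
python3 -c "from plant import r;print(r.finish_job())"
```

```text
the job is handed in; nothing more can be done
None
```

I handed the job in at about 31 s: the cover is leaning open on its stop, and the blue-hubbed wheel was slid flat into the jig until both stops blocked it. The red-hubbed wheel, glue bottle and brush measured unmoved at a check at 20 s, and nothing went near them after that; the hand-in gave no verdict.

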